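Dock the cutting-oil jug on its pump stand and lower the hold-down lever

TASK

Pick up the empty green oil jug by its top handle and seat it on the sloping deck of the grey pump stand, fully home over the two alignment pegs with its side ear under the path of the hold-down lever; do not drop it. With the jug home, swing the red-knobbed lever all the way down over the ear, let go, and leave the spray can, the wrench and the metal cup where they are.

Things in the scene. Friction and masses are not known exactly. Their poses are not given: they have to be found in the camera images.
- jug: Loose rigid jug, 0.4 kg. Green body with black foot, 120 (x) x 100 (y) x 90 (z) mm; origin: centre of the underside, z up. Bar handle along y over the top (see jug_handle). Two round holes in the underside, 22 mm in diameter, 22 deep, at x = -35 and +35, y = 0. Black ear on its +y side (see jug_ear). Yellow cap on top (x -38, y 30) and white label (-x face) mark the front.
- jug_handle (a point): Centre of the jug's square handle bar, 18 x 18 mm in section, 96 mm long along the jug's y; jug frame (0, 0, 132) mm, so the bar's top is at 141. Posts at y = +-42 leave 72 mm free between them and 33 mm free under the bar. Pinched across the jug's x.
- jug_ear (a point): Middle of the top of the jug's ear, jug frame (-45, 66, 22) mm. The ear spans x -55 to -35, y 50 to 79, z 10 to 22 mm.
- deck: Grey deck of the fixed pump stand, 200 (x) x 190 (y) mm, sloping 0.5 rad. Origin: on its surface midway between the pegs, 75 mm over the bench; z normal to it, x up the slope, y level. Brass pegs, 16 mm in diameter, 18 high, tapered, at x = -35 and +35, y = 0. Blue pump head at the rear: x 80 to 110, up to z 63. Jug home: its frame coincides with this one (3 mm play).
- clip_point (a point): Where the top of the jug's ear lies when the jug is home (deck frame -45, 66, 22 mm).
- lever (a joint): Steel hold-down lever left of the deck, hinged about the deck's y, rad: 0 = fully down, along the deck's -x; up to 1.3 raised. Starts at 0.9 to 1.2, stays where left (1 to 2 N at the knob). Rod of radius 6 mm; a side finger 95 mm from the hinge reaches 33 mm to -y, over the jug's ear, 3 mm clear when down.
- lever_pivot (a point): Hinge axis of the lever, at the rod's middle plane (deck frame 50, 92, 30 mm).
- lever_knob (a point): Centre of the red ball knob, 28 mm in diameter, at the lever's free end. Pushed down from above and behind, it follows a 135 mm arc about the hinge.
- spray_can: Bystander: blue upright spray can, 60 mm diameter, 150 mm high. Origin: centre of the underside.
- wrench: Bystander: steel wrench, 190 mm long, lying flat on the bench along its x axis. Origin: under its middle.
- parts_cup: Bystander: open aluminium cup, 84 mm across the rim, 80 mm high. Origin: centre of the underside.

How it is judged (in metres and radians):
On the way:
1. the jug is fully home on the pegs while the lever is still raised (more than 0.5 rad) (horizontal distance between jug and deck below 0.007 m and z of jug in the frame of deck between -0.004 and 0.005 m and angle between the z axis of jug and the z axis of deck, either way round below 0.07 rad and distance between jug_ear and clip_point below 0.014 m and value of joint lever above 0.5 rad), for 0.2 s.
At the end, for the whole second after the job is handed in: The jug rests fully home on the deck: origins within 7 mm horizontally, underside no more than 5 mm off the deck, square to it within 0.07 rad, ear within 14 mm of the clip point; the lever is down to within 0.12 rad of its stop; all at rest (horizontal distance between jug and deck below 0.007 m and z of jug in the frame of deck between -0.004 and 0.005 m and angle between the z axis of jug and the z axis of deck, either way round below 0.07 rad and distance between jug_ear and clip_point below 0.014 m and value of joint lever below 0.12 rad and linear speed of jug below 0.02 m/s); the robot touches nothing.
It fails at once if the jug is dropped or knocked (moves faster than 0.4 m/s while not in the fingers) (linear speed of jug above 0.4 m/s and contact force between the fingers and jug below 0.1 N).
It fails at once if the spray can is disturbed (moved more than 30 mm) (distance of spray_can from where it was at the start of the episode above 0.03 m).
It fails at once if the wrench is disturbed (moved more than 30 mm) (distance of wrench from where it was at the start of the episode above 0.03 m).
It fails at once if the metal cup is disturbed (moved more than 30 mm) (distance of parts_cup from where it was at the start of the episode above 0.03 m).
It also fails if it takes over 58 s, if anything falls off the work surface, if the arm or the gripper's body presses on something with over 40 N, if the wrist force passes 120 N, or if a joint passes its speed limit or range.

ROBOT

A 6-joint arm with a two-finger parallel gripper is mounted at the origin on the work surface. World frame = base frame: x ahead of the robot, y to its left, z up, the work surface at z = 0. Lengths are in mm, angles in rad, forces in N, time in s.
With the tool pointing down it reaches from about 275 to 775 mm from the base axis. Payload 14.6 kg.
Tool frame: the origin (TCP) lies midway between the tips of the shut fingers; the grasp point (between the pads) lies 19 mm behind it; z points along the fingers, y is the line along which they close (so a half turn about z gives the same grasp; the last joint's range is limited). The gripper opens to 85 mm and grips with 20 to 120 N. Pads are 22 mm wide; open, the fingers measure 114 mm over their backs; the gripper's body (76 mm by 85 mm) begins 54 mm behind the grasp point. The pads swing forward as they close: fully open they stand 13 mm farther back than shut.
Start: joints at [-1.387, 0.263, -0.048, 1.259, 0, 1.415], TCP at [174.48, -495.161, 231.278] pointing down, gripper open.
Joint ranges: [-2.65, 2.65], [-0.89, 1.7], [-1.18, 1.37], [-2.13, 2.11], [-1.35, 1.29], [-3.14, 3.14]. Speed limits (rad/s): [1.89, 1.89, 2.57, 2.79, 3.14, 3.14].

INTERFACE

Orientations are given as [roll, pitch, yaw] about the fixed x, y, z axes, in that order (R = Rz(yaw) Ry(pitch) Rx(roll)).
In Python, from bench import robot gives the robot as it stands.
- The arm moves only by the tool move_arm, never from a script. Its argument "steps" is a list that holds one entry, the list of rows, each a list of 4 numbers: the shift along the tool's x, y, z each as a share of 25 mm, from -1 to 1, then the turn about the tool's z as a share of 90 degrees, from -1 to 1. In form: [[[dx, dy, dz, spin], ...]]. A call has 1 to 8 rows; each row shifts and turns the commanded pose from where the row before left it, along the tool's axes as they then stand; what a row does not reach is not made up. A row lasts 1/10 s, in which the tool goes at most 50 mm and 8.59 degrees, less where a joint would pass 70% of its speed; a pose out of reach is approached as far as the arm can. A call with a number of a shift or a turn outside -1 to 1 is refused whole. A call with a gripper value outside its range is refused whole. "grip" is the opening, from 0 (shut) to 1 (fully open), set as the call begins (left out, the last holds). The fingers move at their own pace and stop on an object; the grip force is fixed at half the most. Time passes only in rows, so rows that do not move let the fingers close. It gives the time, the measured TCP pose, the force, the opening and the grip force at its end, in the units of the state.
- robot.read_state(): the state, without advancing time (a new reading comes with each control period).
- robot.grab_frame(name): name is "scene" or "top" or "wrist"; returns a dict with "pixels" (480x640x3 uint8, red, green, blue), "mtx" (3x3 intrinsics, pixels), "rvec" (rotation vector, rad) and "tvec" (3), from world to camera coordinates, as OpenCV has them. Camera axes: x right, y down, z forward; pixel columns grow to the right and rows downward; lengths in mm; the calibration is good to about 2 mm. A picture is of the moment at which its call begins. There is no depth.
- robot.sign_off(): hands the job in; it is judged then, once.
The state is a dict: "time_s": time; "q": joint angles; "joint_vel": joint speeds; "joint_efforts": joint torques, N m; "tcp_pos": TCP position; "ee_rot": TCP orientation; "ft_force": force on the tool from outside, world axes, zero at the start; "moment": the same for the moment, N m; "grip_width": opening from 0.0 (shut) to 1.0 (fully open); "grasp_force": force on a finger pad.
Only numpy, scipy, OpenCV 4.12 (cv2) and the standard library are available. Lean on these libraries where they do the work, as an engineer would, in place of code of your own. Each camera call takes 0.05 s, during which the arm holds its last target. There are 200 camera calls.

## Working session

There is one attempt and no reset: what is moved stays moved. The work goes in short steps, Python scripts to look and compute and a tool call to move; the robot and the scene stay as the last step left them, time stands still between calls to the robot, and variables do not carry over. Pictures are saved under pics/ and viewed, at most 10 in all, crops included, and the job is handed in when it is done.

Besides the shell and the picture viewer there is one more tool, called after "Request:" as name([rows], argument=value, ...), one row to a line, values as JSON. move_arm: Moves the arm, as the interface text tells. Shift numbers are shares of 25 mm and turn numbers shares of 90 degrees, none past 1 either way. Its arguments: {"type":"object","properties":{"steps":{"type":"array"},"grip":{"type":"number"}},"required":["steps"]}

```bash
mkdir -p pics; ls; cat > h.py <<'E'
import numpy as np, cv2
from bench import robot
from scipy.spatial.transform import Rotation as R
def grab(n,save=None):
    f=robot.grab_frame(n)
    if save: cv2.imwrite('pics/'+save,cv2.cvtColor(np.asarray(f['pixels']),cv2.COLOR_RGB2BGR))
    return f
def ray(f,u,v):
    Rm=cv2.Rodrigues(np.array(f['rvec'],float))[0]; t=np.array(f['tvec'],float).ravel()
    d=Rm.T@np.linalg.solve(np.array(f['mtx'],float),[u,v,1.]); return -Rm.T@t,d
def onz(f,u,v,z):
    c,d=ray(f,u,v); return c+d*(z-c[2])/d[2]
def tri(*o):
    A=0;b=0
    for f,u,v in o:
        c,d=ray(f,u,v); d=d/np.linalg.norm(d); P=np.eye(3)-np.outer(d,d); A=A+P;b=b+P@c
    p=np.linalg.solve(A,b)
    return p,[round(float(np.linalg.norm(np.cross(ray(f,u,v)[1]/np.linalg.norm(ray(f,u,v)[1]),p-ray(f,u,v)[0]))),1) for f,u,v in o]
def proj(f,P): return cv2.projectPoints(np.array(P,float).reshape(-1,3),np.array(f['rvec'],float),np.array(f['tvec'],float),np.array(f['mtx'],float),None)[0].reshape(-1,2)
E
python3 - <<'E'
from h import *
import pickle
F={n:grab(n,n+'0.png') for n in('scene','top')}
pickle.dump(F,open('F.pkl','wb'))
s=robot.read_state(); print(s)
for n in F: print(n,ray(F[n],320,240),F[n]['mtx'][0])
E
```

```text
pics
{'time_s': 0.1, 'q': array([-1.38731080e+00,  2.63484543e-01, -4.88660777e-02,  1.25939780e+00,
       -5.02504383e-06,  1.41552554e+00]), 'joint_vel': array([-0.00011571, -0.00162   ,  0.00286788, -0.00012019, -0.00011697,
       -0.00077782]), 'joint_efforts': array([ 3.69882211e-03, -6.38575959e+01,  3.85064256e+01,  9.91157518e-03,
       -2.42173592e-04, -5.36426796e-06]), 'tcp_pos': array([ 174.42836182, -494.91905536,  230.87099753]), 'ee_rot': array([-3.14065124e+00, -1.42274670e-04,  3.38756253e-01]), 'ft_force': array([0.35412799, 0.75148065, 0.39525058]), 'moment': array([-0.0016614 , -0.04703889, -0.00256157]), 'grasp_force': 0.0, 'grip_width': 1.0000061031376692}
scene (array([1390.86737578,  493.65323293,  877.74504239]), array([-0.67933934, -0.35454111, -0.64258459])) [587.23244897   0.         314.66299585]
top (array([ 429.86554842,   67.79631655, 1408.17621528]), array([ 0.10418675,  0.01187033, -0.9945102 ])) [606.47436806   0.         324.09968651]
```

View pics/scene0.png

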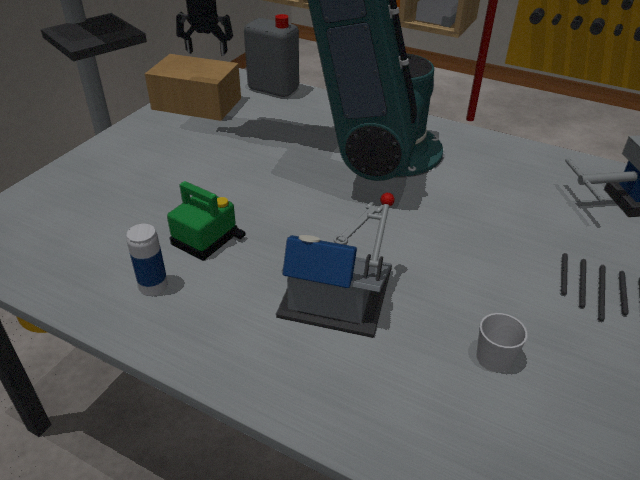

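View pics/top0.png

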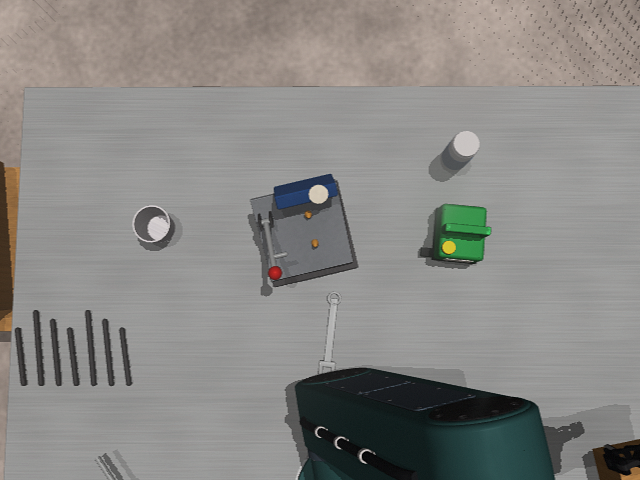

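The scene view shows the jug at about (203,225), the stand at (330,290), the knob at (388,199), the can at (148,260) and the cup at (500,340). In the top view the jug is at (463,233) with its bar from (445,229) to (490,231), the pegs are at (308,215) and (315,244), the knob is at (275,272) and the wrench is around (330,335).

```bash
python3 - <<'E'
from h import *
import pickle
F=pickle.load(open('F.pkl','rb'))
T=F['top'];S=F['scene']
def blobs(f,lo,hi,box,mn=6):
    x0,y0,x1,y1=box
    h=cv2.cvtColor(np.asarray(f['pixels']),cv2.COLOR_RGB2HSV)[y0:y1,x0:x1]
    n,l,s,c=cv2.connectedComponentsWithStats(cv2.inRange(h,np.array(lo),np.array(hi)))
    return [(s[i][4],(c[i]+[x0,y0]).round(1)) for i in range(1,n) if s[i][4]>=mn]
pg=blobs(T,(8,120,90),(28,255,255),(290,200,335,260)); print('pegs',pg)
kt=blobs(T,(0,150,60),(6,255,255),(255,250,300,300)); ks=blobs(S,(0,150,60),(6,255,255),(370,180,400,215)); print(kt,ks)
yt=blobs(T,(24,150,120),(34,255,255),(420,200,500,280)); ys=blobs(S,(22,150,100),(34,255,255),(200,180,260,240));print('cap',yt,ys)
P=[onz(T,*pg[i][1],z) for i,z in((0,107.),(1,73.5))]
d=(P[0]-P[1])[:2];print(P,'len',np.linalg.norm(d),'should ',70*np.cos(.5)+0,'yaw',np.arctan2(d[1],d[0]))
print('knob',tri((T,*kt[0][1]),(S,*ks[0][1])))
print('cap',tri((T,*yt[0][1]),(S,*ys[0][1])))
im=np.asarray(T['pixels'])
a=cv2.resize(im[190:280,415:505],(540,540),interpolation=cv2.INTER_CUBIC)
cv2.imwrite('pics/c1.png',cv2.cvtColor(a,cv2.COLOR_RGB2BGR))
E
```

```text
pegs [(np.int32(37), array([307.7, 213.9])), (np.int32(38), array([314.6, 242.7]))]
[(np.int32(140), array([274.6, 272.5]))] [(np.int32(116), array([387. , 198.3]))]
cap [(np.int32(137), array([448.5, 246.7]))] [(np.int32(69), array([221.5, 200.5]))]
[array([623.09857052, 109.96098792, 107.        ]), array([563.70385806,  95.67445959,  73.5       ])] len 61.08876131475602 should  61.4307793323261 yaw 0.23605111855616265
knob (array([491.82859506, 172.77219165, 195.56485053]), [0.4, 0.4])
cap (array([ 552.07849628, -195.13234233,   97.59504848]), [0.0, 0.0])
```

View pics/c1.png

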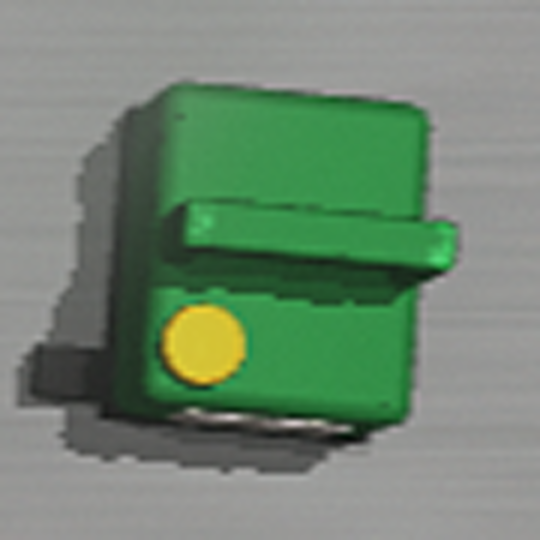

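The crop shows the bar top running from (187,223) to (453,248) in crop pixels, the cap at (204,343) and the ear on the left.

```bash
python3 - <<'E'
from h import *
import pickle
F=pickle.load(open('F.pkl','rb'))
T=F['top'];S=F['scene']
a=onz(T,446.2,227.2,141);b=onz(T,490.5,231.3,141);d=a-b
print('bar',a,b,'len',np.linalg.norm(d),'mid',(a+b)/2)
yaw=np.arctan2(-d[0],d[1]);print('jugyaw',yaw)
cap=np.array([552.1,-195.1]); o=cap-R.from_euler('z',yaw).as_matrix()[:2,:2]@[-38,30]; print('origin from cap',o)
y=.236
Rd=R.from_euler('z',y)*R.from_euler('y',-.5)
pm=np.array([593.4,102.85]); o=np.r_[pm+7*np.array([np.cos(y),np.sin(y)]),75]
k=Rd.inv().apply(np.array([491.8,172.8,195.6])-o);print('deck o',o,'knob deck',k,'r',np.hypot(k[0]-50,k[2]-30),'ang',np.arctan2(k[2]-30,50-k[0]))
for n in F:
  print(n,proj(F[n],o+Rd.apply([[35,0,18],[-35,0,18],[-100,95,0],[-100,-95,0],[100,95,0]])).round(0).tolist())
E
```

```text
bar [ 589.24055891 -182.53336336  141.        ] [ 580.39425806 -275.31758286  141.        ] len 93.20498069829078 mid [ 584.81740848 -228.92547311  141.        ]
jugyaw -0.09505540025466923
origin from cap [ 587.0810846 -228.5712372]
deck o [600.20596708 104.48670768  75.        ] knob deck [-20.66205351  91.76669974 148.71069891] r 138.14975874718587 ang 1.0338798417254742
scene [[328.0, 259.0], [334.0, 252.0], [382.0, 262.0], [297.0, 247.0], [369.0, 286.0]]
top [[308.0, 215.0], [315.0, 243.0], [280.0, 276.0], [361.0, 256.0], [258.0, 194.0]]
```

Request:
move_arm([
  [[0, 0, -1, 0], [0, 0, -1, 0], [0, 0, -1, 0], [0, 0, -1, 0], [0, 0, -1, 0], [0, 0, -1, 0], [0, 0, -1, 0], [0, 0, -1, 0]],
])

```text
time_s: 0.9
tcp_pos: [174.5, -494.9, 432.1]
ee_rot: [-3.141, -0.0, 0.339]
ft_force: [0.8, -0.5, -0.9]
grip_width: 1.0
grasp_force: 0.0
```

Request:
move_arm([
  [[0, 1, 0, 0], [0, 1, 0, 0], [0, 1, 0, 0], [0, 1, 0, 0], [0, 1, 0, 0], [0, 1, 0, 0], [0, 1, 0, 0], [0, 1, 0, 0]],
])

```text
time_s: 1.7
tcp_pos: [236.6, -672.3, 399.2]
ee_rot: [3.088, 0.005, 0.339]
ft_force: [-0.6, 0.4, 0.4]
grip_width: 1.002
grasp_force: 0.0
```

Request:
move_arm([
  [[0, 1, 0, 0], [0, 1, 0, 0], [0, 1, 0, 0], [0, 1, 0, 0], [0, 1, 0, 0], [0, 1, 0, 0], [0, 1, 0, 0], [0, 1, 0, 0]],
])

```text
time_s: 2.5
tcp_pos: [240.0, -681.8, 368.8]
ee_rot: [3.129, -0.017, 0.339]
ft_force: [0.3, 0.5, -1.0]
grip_width: 0.995
grasp_force: 0.0
```

Request:
move_arm([
  [[0, -1, 0, 0], [0, -1, 0, 0], [0, -1, 0, 0], [0, -1, 0, 0]],
])

```text
time_s: 2.9
tcp_pos: [212.7, -605.8, 370.6]
ee_rot: [3.129, -0.017, 0.34]
ft_force: [0.1, -0.7, 1.2]
grip_width: 1.001
grasp_force: 0.0
```

```bash
cat >> h.py <<'E'
def go(t,rot=None):
    s=robot.read_state(); Rm=R.from_euler('xyz',s['ee_rot'] if rot is None else rot)
    d=Rm.inv().apply(np.array(t,float)-s['tcp_pos'])/25
    print('tcp',s['tcp_pos'].round(1),s['ee_rot'].round(3),'shares',d.round(2),'q',s['q'].round(2)); return d
E
python3 -c "
from h import *
go([586,-229,300],[3.129,-.017,1.471])"
```

```text
tcp [ 212.7 -605.8  370.6] [ 3.129 -0.017  0.34 ] shares [16.43 13.31  3.27] q [-1.37  0.5   0.71  1.77  0.02  1.43]
```

Request:
move_arm([
  [[0, 0, 0, -0.09], [0, 0, 0, -0.09], [0, 0, 0, -0.09], [0, 0, 0, -0.09], [0, 0, 0, -0.09], [0, 0, 0, -0.09], [0, 0, 0, -0.09], [0, 0, 0, -0.09]],
])

```text
time_s: 3.7
tcp_pos: [213.1, -607.0, 370.8]
ee_rot: [3.121, 0.005, 1.476]
ft_force: [0.5, 0.6, -0.1]
grip_width: 1.001
grasp_force: 0.0
```

Request:
move_arm([
  [[1, 0.82, 0, 0], [1, 0.82, 0, 0], [1, 0.82, 0, 0], [1, 0.82, 0, 0], [1, 0.82, 0, 0], [1, 0.82, 0, 0], [1, 0.82, 0, 0], [1, 0.82, 0, 0]],
])

```text
time_s: 4.5
tcp_pos: [397.1, -423.3, 373.3]
ee_rot: [3.121, 0.005, 1.47]
ft_force: [0.4, -0.7, 0.6]
grip_width: 0.997
grasp_force: 0.0
```

Request:
move_arm([
  [[1, 0.82, 0.4, 0], [1, 0.82, 0.4, 0], [1, 0.82, 0.4, 0], [1, 0.82, 0.4, 0], [1, 0.82, 0.4, 0], [1, 0.82, 0.4, 0], [1, 0.82, 0.4, 0], [0.4, 0.3, 0.4, 0]],
])

```text
time_s: 5.3
tcp_pos: [568.2, -254.1, 294.8]
ee_rot: [3.121, 0.004, 1.472]
ft_force: [0.0, 0.2, 1.1]
grip_width: 1.0
grasp_force: 0.0
```

```bash
python3 -c "
from h import *
f=grab('wrist','w1.png')
go([586,-229,113])
print(proj(f,[[586,-229,141]]))"
```

```text
tcp [ 568.1 -253.6  293.2] [3.123 0.004 1.473] shares [1.08 0.48 7.21] q [-0.55  0.42  0.36  1.49  0.01  1.12]
[[333.03355036 186.26113417]]
```

View pics/w1.png

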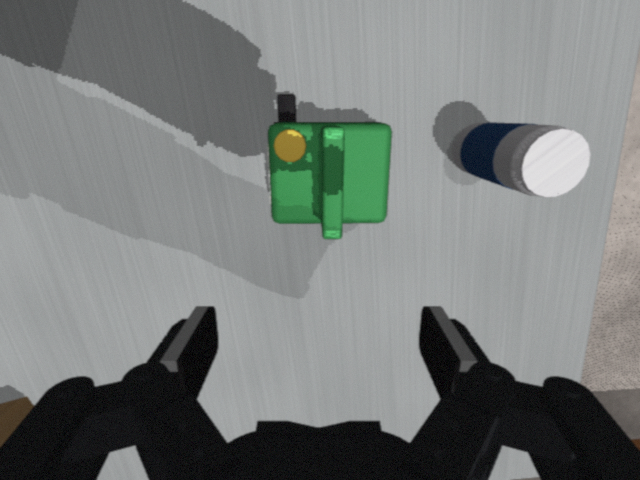

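The wrist view shows the bar at column 333, rows 128 to 240. This matches my projected estimate of (333,186), and the bar is aligned with the gap between the fingers.

Request:
move_arm([
  [[0.54, 0.24, 0.5, 0], [0.54, 0.24, 0.5, 0], [0, 0, 1, 0], [0, 0, 1, 0], [0, 0, 1, 0], [0, 0, 1, 0], [0, 0, 1, 0], [0, 0, 1, 0]],
])

```text
time_s: 6.15
tcp_pos: [584.2, -232.4, 119.9]
ee_rot: [3.121, 0.005, 1.47]
ft_force: [0.8, 0.4, -0.6]
grip_width: 1.0
grasp_force: 0.0
```

```bash
python3 -c "
from h import *
go([586,-229,113])"
```

```text
tcp [ 584.2 -232.4  119.9] [3.121 0.005 1.47 ] shares [0.15 0.05 0.27] q [-0.51  0.47 -0.02  1.05  0.    1.16]
```

Request:
move_arm([
  [[0.15, 0.05, 0.27, 0], [0, 0, 0, 0], [0, 0, 0, 0], [0, 0, 0, 0], [0, 0, 0, 0], [0, 0, 0, 0]],
], grip=0)

```text
time_s: 6.75
tcp_pos: [586.8, -228.4, 115.2]
ee_rot: [3.12, 0.006, 1.47]
ft_force: [-1.1, 0.5, 5.7]
grip_width: 0.2
grasp_force: 58.9
```

Request:
move_arm([
  [[0, 0, -0.3, 0], [0, 0, -0.6, 0], [0, 0, -1, 0], [0, 0, -1, 0], [0, 0, -1, 0], [0, 0, -1, 0], [0, 0, -1, 0], [0, 0, -1, 0]],
])

```text
time_s: 7.55
tcp_pos: [582.7, -226.6, 288.0]
ee_rot: [3.121, 0.005, 1.47]
ft_force: [-0.5, 0.7, -4.1]
grip_width: 0.203
grasp_force: 59.1
```

```bash
python3 -c "
from h import *
go([660,160,420],[3.12,.006,1.807]); s=robot.read_state(); print(s['ft_force'],s['grasp_force'])"
```

```text
tcp [ 582.7 -226.6  288. ] [3.121 0.005 1.47 ] shares [14.28  6.74 -5.22] q [-0.5   0.42  0.35  1.47  0.    1.17]
[-0.50235581  0.66453473 -4.07095076] 59.09078657627106
```

Request:
move_arm([
  [[0, 0, -1, -0.072], [0, 0, -1, -0.072], [0, 0, -1, -0.07], [0.8, 0.4, -1, 0], [0.95, 0.45, -1, 0], [0.95, 0.45, 0, 0], [0.95, 0.45, 0, 0], [0.95, 0.45, 0, 0]],
])

```text
time_s: 8.35
tcp_pos: [607.1, -100.2, 411.6]
ee_rot: [3.123, 0.012, 1.806]
ft_force: [1.1, -0.6, -3.8]
grip_width: 0.203
grasp_force: 59.1
```

Request:
move_arm([
  [[0.95, 0.45, 0, 0], [0.95, 0.45, 0, 0], [0.95, 0.45, 0, 0], [0.95, 0.45, 0, 0], [0.95, 0.45, 0, 0], [0.95, 0.45, 0, 0], [0.95, 0.45, 0, 0], [0.95, 0.45, 0, 0]],
])

```text
time_s: 9.15
tcp_pos: [650.0, 105.6, 411.0]
ee_rot: [3.124, 0.012, 1.807]
ft_force: [0.1, 0.0, -4.8]
grip_width: 0.196
grasp_force: 59.1
```

```bash
python3 -c "
from h import *
go([660,160,420]); s=robot.read_state(); print(s['ft_force'],s['grasp_force'])"
```

```text
tcp [650.  105.6 411. ] [3.124 0.012 1.807] shares [ 2.02  0.9  -0.37] q [ 0.04  0.6   1.01  1.97 -0.01  1.38]
[ 0.06598533  0.01068742 -4.78223556] 59.10279929637909
```

Request:
move_arm([
  [[0, 0.6, -1, 0], [0, 0.6, -1, 0], [0, 0.6, -1, 0], [0, 0.6, -1, 0], [0, 0.6, -1, 0], [0, 0.6, -1, 0], [0, 0.6, -1, 0], [0, 0.6, -1, 0]],
])

```text
time_s: 9.95
tcp_pos: [664.4, 117.0, 491.8]
ee_rot: [2.957, 0.035, 1.804]
ft_force: [-0.1, -0.6, -3.7]
grip_width: 0.199
grasp_force: 61.7
```

```bash
python3 -c "
from h import *
go([660,160,420]); s=robot.read_state(); print(s['ft_force'],s['grasp_force'])"
```

```text
tcp [664.4 117.  491.8] [2.957 0.035 1.804] shares [ 1.81 -0.29  2.8 ] q [ 0.05  0.64  1.37  2.11 -0.    1.39]
[-0.10623645 -0.5546398  -3.66763205] 61.70534133911133
```

```bash
python3 -c "
from h import *
go([602,306,475])"
```

```text
tcp [664.4 117.  491.8] [2.957 0.035 1.804] shares [ 7.95 -0.74  0.26] q [ 0.05  0.64  1.37  2.11 -0.    1.39]
```

Request:
move_arm([
  [[0.95, -0.08, 0.3, 0], [0.98, -0.09, 0, 0], [0.98, -0.09, 0, 0], [0.98, -0.09, 0, 0], [0.98, -0.09, 0, 0], [0.98, -0.09, 0, 0], [0.98, -0.09, 0, 0], [0.98, -0.09, 0, 0]],
])

```text
time_s: 10.75
tcp_pos: [604.4, 301.5, 474.8]
ee_rot: [2.958, 0.034, 1.804]
ft_force: [0.3, -0.4, -4.6]
grip_width: 0.197
grasp_force: 61.7
```

Request:
move_arm([
  [[0, 0, -1, 0], [0, 0, -1, 0], [0, 0, -1, 0], [0, 0, -1, 0], [0, 0, -1, 0], [0, 0, -1, 0]],
])

```text
time_s: 11.35
tcp_pos: [567.3, 290.5, 555.9]
ee_rot: [2.851, 0.021, 1.807]
ft_force: [0.8, -0.1, -4.0]
grip_width: 0.196
grasp_force: 61.8
```

```bash
cat >> h.py <<'E'
yd=.236
def tilt():
    s=robot.read_state(); Rm=R.from_euler('xyz',s['ee_rot']).as_matrix()
    # jug axes if grasped square: x=tool y, y=tool x, z=-tool z ; in deck frame
    J=np.c_[Rm[:,1],Rm[:,0],-Rm[:,2]]; Rd=(R.from_euler('z',yd)*R.from_euler('y',-.5)).as_matrix()
    print('toolz',Rm[:,2].round(3),'want',-Rd[:,2].round(3),'jug rotvec in deck',R.from_matrix(Rd.T@J).as_rotvec().round(3))
E
python3 -c "
from h import *
go([602,306,475]);tilt()"
```

```text
tcp [567.3 290.5 555.9] [2.851 0.021 1.807] shares [0.34 0.51 3.52] q [ 0.37  0.54  1.37  2.11 -0.06  1.69]
toolz [ 0.283  0.048 -0.958] want [ 0.466  0.112 -0.878] jug rotvec in deck [-0.019  0.21   0.009]
```

Request:
move_arm([
  [[0, 0.4, -1, 0], [0, 0.4, -1, 0], [0, 0.4, -1, 0], [0, 0.4, -1, 0], [0, 0.4, -1, 0], [0, 0.4, -1, 0], [0, 0.4, -1, 0], [0, 0.4, -1, 0]],
])

```text
time_s: 12.15
tcp_pos: [517.5, 260.2, 636.9]
ee_rot: [2.72, 0.002, 1.815]
ft_force: [0.0, 0.3, -4.6]
grip_width: 0.2
grasp_force: 61.8
```

```bash
python3 -c "
from h import *
go([602,306,475]);tilt()"
```

```text
tcp [517.5 260.2 636.9] [2.720e+00 2.000e-03 1.815e+00] shares [0.98 0.75 7.43] q [ 0.35  0.41  1.37  2.11 -0.04  1.66]
toolz [ 0.397  0.097 -0.913] want [ 0.466  0.112 -0.878] jug rotvec in deck [0.002 0.079 0.008]
```

Five more rows of the same should complete the tilt.

Request:
move_arm([
  [[0, 0.4, -1, 0], [0, 0.4, -1, 0], [0, 0.4, -1, 0], [0, 0.4, -1, 0], [0, 0.4, -1, 0]],
])

```text
time_s: 12.65
tcp_pos: [480.6, 240.3, 684.0]
ee_rot: [2.636, -0.007, 1.819]
ft_force: [0.9, 0.0, -4.4]
grip_width: 0.197
grasp_force: 61.8
```

```bash
python3 -c "
from h import *
tilt()
f=grab('scene','s2.png');t=grab('top')
Rd=R.from_euler('z',yd)*R.from_euler('y',-.5)
o=np.array([600.2,104.5,75])
print(o+Rd.apply([0,0,115]))
go(o+Rd.apply([0,0,115+150]))"
```

```text
toolz [ 0.468  0.125 -0.875] want [ 0.466  0.112 -0.878] jug rotvec in deck [ 0.012 -0.005  0.007]
[546.59431999  91.6088374  175.92199462]
tcp [479.7 240.  685. ] [ 2.634 -0.007  1.819] shares [-6.49 -8.84 12.31] q [ 0.33  0.32  1.37  2.11 -0.03  1.65]
```

View pics/s2.png

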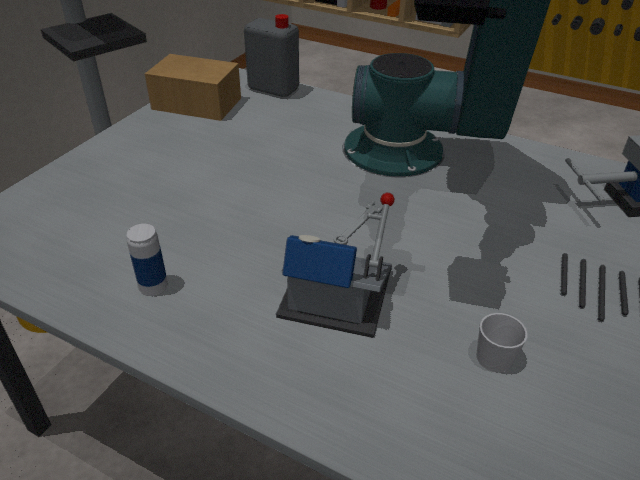

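The scene view shows the stand clear at (330,290) with the knob still raised at (388,199). The jug is held above the picture.

Request:
move_arm([
  [[-0.4, -0.6, 0.5, 0], [-0.5, -0.68, 0.85, 0], [-0.5, -0.68, 0.85, 0], [-0.5, -0.68, 0.85, 0], [-0.5, -0.68, 0.85, 0], [-0.5, -0.68, 0.85, 0], [-0.5, -0.68, 0.85, 0], [-0.5, -0.68, 0.85, 0]],
])

```text
time_s: 13.55
tcp_pos: [472.4, 152.1, 507.6]
ee_rot: [2.639, -0.007, 1.819]
ft_force: [1.0, 0.9, -4.0]
grip_width: 0.2
grasp_force: 61.8
```

Request:
move_arm([
  [[-0.5, -0.68, 0.85, 0], [-0.5, -0.68, 0.85, 0], [-0.5, -0.68, 0.85, 0], [-0.5, -0.68, 0.85, 0], [-0.5, -0.68, 0.85, 0], [0, 0, 0, 0]],
])

```text
time_s: 14.15
tcp_pos: [463.7, 86.3, 370.6]
ee_rot: [2.644, -0.009, 1.817]
ft_force: [-1.0, -0.0, -4.6]
grip_width: 0.195
grasp_force: 61.8
```

```bash
cat > chk.py <<'E'
from h import *
import sys
tilt()
Rd=R.from_euler('z',yd)*R.from_euler('y',-.5); o=np.array([600.2,104.5,75])
s=robot.read_state()
Rm=R.from_euler('xyz',s['ee_rot'])
J=R.from_matrix(np.c_[Rm.as_matrix()[:,1],Rm.as_matrix()[:,0],-Rm.as_matrix()[:,2]])
print('jug in deck by FK',Rd.inv().apply(s['tcp_pos']+Rm.apply([0,0,115])-o).round(1),'ft',s['ft_force'].round(1),s['grasp_force'],s['time_s'])
jo=s['tcp_pos']+Rm.apply([0,0,115])
t=grab('top','t3.png');c=grab('scene','s3.png')
def blob(f,lo,hi,n=1):
    h=cv2.cvtColor(np.asarray(f['pixels']),cv2.COLOR_RGB2HSV)
    k,l,st,ce=cv2.connectedComponentsWithStats(cv2.inRange(h,np.array(lo),np.array(hi)))
    return [(int(st[i][4]),ce[i].round(1)) for i in np.argsort(-st[1:,4])[:n]+1]
cap=jo+J.apply([-38,30,98])
for n,f in(('top',t),('scene',c)):
    print(n,'cap',blob(f,(24,150,90),(34,255,255)),'pred',proj(f,cap).round(1),'bar pred',proj(f,jo+J.apply([[0,48,141],[0,-48,141]])).round(1).tolist())
E
python3 chk.py; python3 -c "
from h import *
Rd=R.from_euler('z',yd)*R.from_euler('y',-.5)
go(np.array([600.2,104.5,75])+Rd.apply([0,0,115+25]))"
```

```text
toolz [ 0.461  0.124 -0.879] want [ 0.466  0.112 -0.878] jug rotvec in deck [0.013 0.003 0.005]
jug in deck by FK [ 21.1  15.7 210.1] ft [-1.  -0.  -4.6] 61.835821866989136 14.15
top cap [(3, array([298., 307.]))] pred [[303.6 302.5]] bar pred [[290.2, 297.5], [346.0, 283.3]]
scene cap [(4, array([374. , 114.5]))] pred [[375.6 113.3]] bar pred [[386.0, 90.3], [335.4, 84.6]]
tcp [465.5  87.2 375. ] [ 2.638 -0.007  1.818] shares [-0.67 -1.04  7.51] q [-0.09 -0.19 -0.28  1.01  0.17  1.28]
```

View pics/t3.png

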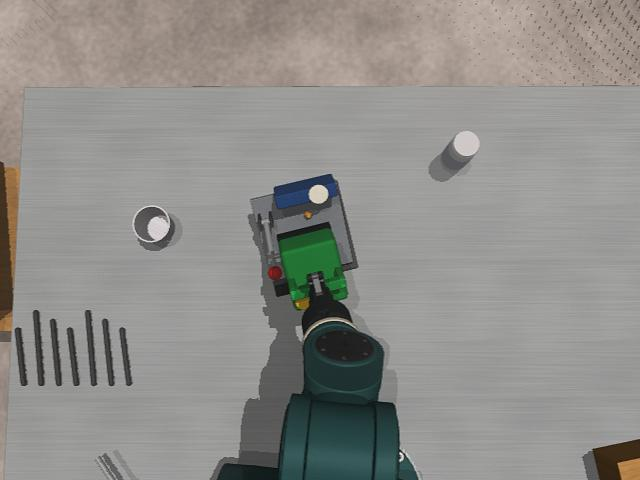

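The top view shows the jug over the stand, with its bar from about (293,297) to (346,287) as predicted, and the upper peg still visible at (308,215).

Request:
move_arm([
  [[-0.33, -0.52, 0.7, 0], [-0.34, -0.52, 0.8, 0], [0, 0, 1, 0], [0, 0, 1, 0], [0, 0, 1, 0], [0, 0, 1, 0], [0, 0, 1, 0], [0, 0, 0.4, 0]],
])

```text
time_s: 15.05
tcp_pos: [529.0, 87.9, 210.4]
ee_rot: [2.639, -0.007, 1.82]
ft_force: [-0.4, -0.5, -3.5]
grip_width: 0.195
grasp_force: 61.8
```

```bash
python3 chk.py; python3 - <<'E'
from h import *
f=grab('wrist','w3.png'); t=cv2.imread('pics/t3.png');s=cv2.imread('pics/s3.png')
a=np.hstack([cv2.resize(t[170:320,230:380],(400,400),interpolation=2),cv2.resize(s[140:340,250:450],(400,400),interpolation=2)])
cv2.imwrite('pics/c3.png',a)
E
```

```text
toolz [ 0.466  0.125 -0.876] want [ 0.466  0.112 -0.878] jug rotvec in deck [ 0.013 -0.003  0.008]
jug in deck by FK [ 1.1  2.  38.9] ft [-0.4 -0.5 -3.5] 61.815433502197266 15.05
top cap [(6, array([300. , 272.5]))] pred [[306.  270.2]] bar pred [[294.6, 264.6], [342.5, 252.4]]
scene cap [(11, array([354.2, 200.8]))] pred [[357.3 198.2]] bar pred [[366.5, 179.8], [318.7, 173.1]]
```

View pics/c3.png

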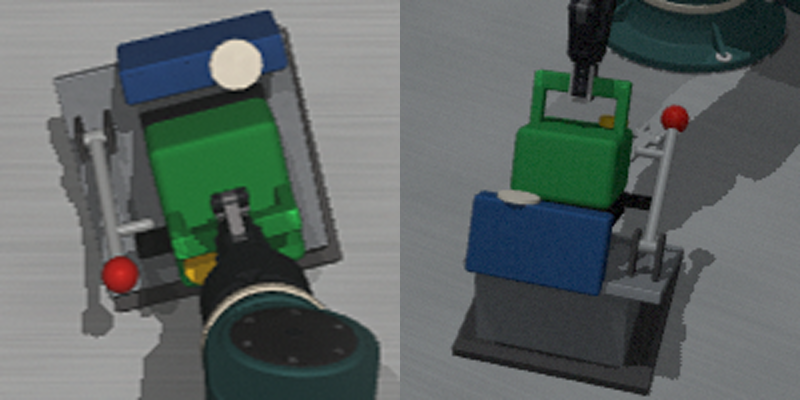

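The crop shows the bar ends at top-view pixels (294.5,260) and (343,253), and at scene pixels (318,175) and (365.5,181). All are within about 2 px of the prediction, so the jug sits square in the grip and I can lower it.

Request:
move_arm([
  [[-0.08, -0.04, 0.4, 0], [0, 0, 0.4, 0], [0, 0, 0.2, 0], [0, 0, 0.16, 0], [0, 0, 0, 0]],
])

```text
time_s: 15.7
tcp_pos: [541.0, 88.6, 184.7]
ee_rot: [2.639, -0.007, 1.819]
ft_force: [-0.1, -0.4, -5.3]
grip_width: 0.198
grasp_force: 61.8
```

```bash
python3 chk.py
```

```text
toolz [ 0.465  0.125 -0.876] want [ 0.466  0.112 -0.878] jug rotvec in deck [ 0.012 -0.003  0.007]
jug in deck by FK [-0.9 -0.2 10.6] ft [-0.1 -0.4 -5.3] 61.77088737487793 15.7
top cap [(2, array([299.5, 266.5]))] pred [[306.1 265.1]] bar pred [[294.9, 259.4], [341.8, 247.5]]
scene cap [(9, array([351.1, 214.3]))] pred [[354.4 211.5]] bar pred [[363.4, 193.9], [316.0, 186.9]]
```

Request:
move_arm([
  [[0.01, 0.03, 0.16, 0], [0, 0, 0.12, 0], [0, 0, 0.08, 0], [0, 0, 0, 0]],
])

```text
time_s: 16.2
tcp_pos: [545.4, 91.0, 178.4]
ee_rot: [2.637, -0.008, 1.821]
ft_force: [-21.6, 3.0, 13.6]
grip_width: 0.196
grasp_force: 66.0
```

```bash
python3 chk.py
```

```text
toolz [ 0.467  0.127 -0.875] want [ 0.466  0.112 -0.878] jug rotvec in deck [ 0.014 -0.004  0.008]
jug in deck by FK [0.5 1.3 2.8] ft [-21.6   3.   13.6] 66.03552103042603 16.2
top cap [(2, array([298.5, 264.5]))] pred [[305.  263.2]] bar pred [[293.9, 257.4], [340.5, 245.6]]
scene cap [(10, array([351.5, 217.9]))] pred [[354.4 215.5]] bar pred [[363.4, 197.9], [315.9, 191.0]]
```

Request:
move_arm([
  [[0, -0.05, 0, 0], [0, 0, 0.02, 0], [0, 0, 0, 0]],
])

```text
time_s: 16.6
tcp_pos: [545.3, 90.9, 178.3]
ee_rot: [2.635, -0.008, 1.821]
ft_force: [-21.5, 3.9, 20.2]
grip_width: 0.195
grasp_force: 66.8
```

```bash
python3 chk.py; python3 - <<'E'
from h import *
t=cv2.imread('pics/t3.png');s=cv2.imread('pics/s3.png')
a=np.hstack([cv2.resize(t[170:320,230:380],(400,400),interpolation=2),cv2.resize(s[140:340,250:450],(400,400),interpolation=2)])
cv2.imwrite('pics/c4.png',a)
E
```

```text
toolz [ 0.468  0.127 -0.874] want [ 0.466  0.112 -0.878] jug rotvec in deck [ 0.014 -0.007  0.008]
jug in deck by FK [0.6 1.2 2.8] ft [-21.5   3.9  20.2] 66.83032393455505 16.6
top cap [(2, array([299. , 264.5]))] pred [[305.1 263.2]] bar pred [[294.0, 257.5], [340.6, 245.6]]
scene cap [(8, array([350.6, 218.5]))] pred [[354.3 215.5]] bar pred [[363.3, 197.9], [315.9, 191.0]]
```

View pics/c4.png

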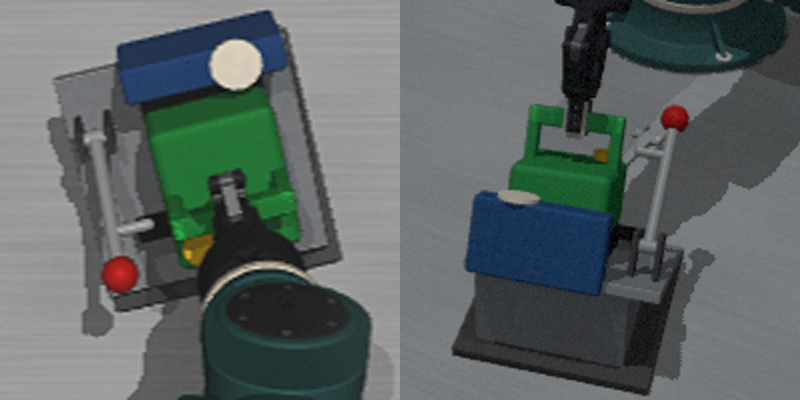

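The jug looks seated, and the forces are consistent with it resting on the deck. I'll open the fingers a little and see whether it settles.

Request:
move_arm([
  [[0, 0, 0, 0], [0, 0, 0, 0], [0, 0, 0, 0], [0, 0, 0, 0]],
], grip=0.35)

```text
time_s: 17.1
tcp_pos: [545.5, 89.9, 177.0]
ee_rot: [2.637, -0.007, 1.819]
ft_force: [-0.5, 0.2, 0.7]
grip_width: 0.353
grasp_force: 0.0
```

```bash
python3 chk.py
```

```text
toolz [ 0.467  0.125 -0.875] want [ 0.466  0.112 -0.878] jug rotvec in deck [ 0.012 -0.004  0.008]
jug in deck by FK [-0.2 -0.   1.6] ft [-0.5  0.2  0.7] 0.0 17.1
top cap [(2, array([299.5, 267.5]))] pred [[305.6 263.1]] bar pred [[294.5, 257.4], [341.0, 245.6]]
scene cap [(14, array([351.4, 218.6]))] pred [[353.8 215.9]] bar pred [[362.8, 198.4], [315.4, 191.4]]
```

Request:
move_arm([
  [[0, 0, 0, 0], [0, 0, 0, 0], [0, 0, -0.5, 0], [0, 0, -1, 0], [0, 0, -1, 0], [0, 0, -1, 0], [0, 0, -1, 0]],
], grip=0.7)

```text
time_s: 17.9
tcp_pos: [492.0, 75.8, 276.2]
ee_rot: [2.638, -0.007, 1.819]
ft_force: [0.2, -0.5, -0.0]
grip_width: 0.703
grasp_force: 0.0
```

Request:
move_arm([
  [[0, -0.8, -1, 0], [0, -1, -1, 0], [0, -1, -1, 0], [0, -1, -1, 0], [0, -1, 0, 0], [0, -1, 0, 0]],
], grip=0)

```text
time_s: 18.5
tcp_pos: [322.1, 32.6, 293.1]
ee_rot: [2.636, -0.006, 1.82]
ft_force: [-0.5, -0.7, -0.9]
grip_width: 0.001
grasp_force: 0.0
```

```bash
python3 - <<'E'
from h import *
t=grab('top');c=grab('scene')
Rd=R.from_euler('z',yd)*R.from_euler('y',-.5); o=np.array([600.2,104.5,75])
s=robot.read_state();print(s['tcp_pos'],s['ee_rot'],s['ft_force'],s['time_s'])
def blob(f,lo,hi,box):
    x0,y0,x1,y1=box
    h=cv2.cvtColor(np.asarray(f['pixels']),cv2.COLOR_RGB2HSV)[y0:y1,x0:x1]
    k,l,st,ce=cv2.connectedComponentsWithStats(cv2.inRange(h,np.array(lo),np.array(hi)))
    i=np.argmax(st[1:,4])+1; return st[i][4],(ce[i]+[x0,y0]).round(1)
for nm,lo,hi,P in(('cap',(24,150,80),(34,255,255),[-38,30,98]),('knob',(0,150,60),(6,255,255),None)):
    a=blob(t,lo,hi,(230,150,400,330));b=blob(c,lo,hi,(270,150,420,330))
    p,e=tri((t,*a[1]),(c,*b[1])); print(nm,a,b,'deck',Rd.inv().apply(p-o).round(1),e)
    if P: print([proj(f,o+Rd.apply(P)) for f in(t,c)])
G=o+Rd.apply([[-9,48,141],[9,48,141],[9,-48,141],[-9,-48,141]])
ims=[]
for f,(x0,y0,w) in((t,(230,170,130)),(c,(270,150,130))):
    im=cv2.cvtColor(np.asarray(f['pixels']),cv2.COLOR_RGB2BGR)[y0:y0+w,x0:x0+w]; k=400/w
    im=cv2.resize(im,(400,400),interpolation=2)
    q=((proj(f,G)-[x0,y0]+.5)*k).astype(int); cv2.polylines(im,[q.reshape(-1,1,2)],True,(255,0,255),1); ims.append(im)
cv2.imwrite('pics/c5.png',np.hstack(ims))
E
```

```text
[320.81183615  32.49321101 291.71951058] [ 2.63855135 -0.00748552  1.81707119] [-0.40240605  0.14548038  0.73276929] 18.6
cap (np.int32(3), array([300., 268.])) (np.int32(23), array([351.3, 217.6])) deck [-46.7  32.7  95.5] [9.9, 9.9]
[array([[304.70764054, 262.5557078 ]]), array([[354.34475537, 216.96474499]])]
knob (np.int32(140), array([274.6, 272.5])) (np.int32(111), array([387.3, 198.3])) deck [-20.7  92.  148.7] [0.1, 0.1]
```

View pics/c5.png

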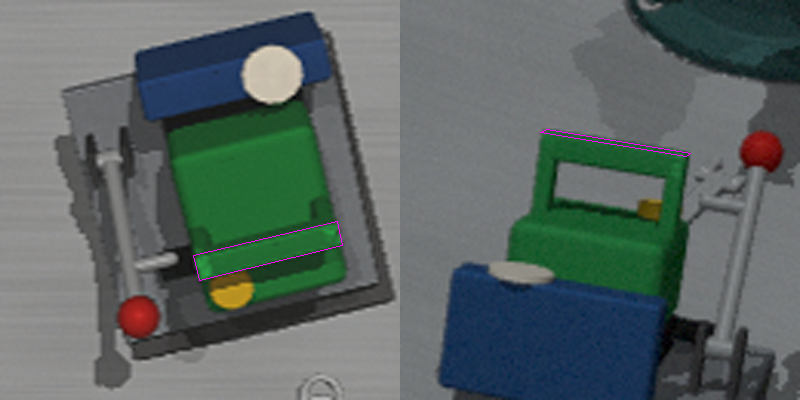

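The magenta outline of the bar in the home pose falls on the real bar in both views (top crop (195,255) to (342,232), scene crop (545,132) to (688,153)), so the jug is home. The knob is still raised at top-crop (138,317), at an angle of about 1.03 rad.

```bash
python3 - <<'E'
from h import *
Rd=R.from_euler('z',yd)*R.from_euler('y',-.5); o=np.array([600.2,104.5,75])
s=robot.read_state();Rt=R.from_euler('xyz',s['ee_rot'])
W=[Rd.inv().apply(s['tcp_pos']-o),[10,92,230],[10,92,156]]
for a in np.linspace(1.0,0.0,11):
    n=np.array([np.sin(a),0,np.cos(a)]); k=np.array([50-135*np.cos(a),92,30+135*np.sin(a)])
    W.append(k+n*13+[13*np.sin(a),0,0])
W=np.array(W);print(W.round(0))
print((Rt.inv().apply(Rd.apply(np.diff(W,axis=0)))/25).round(2))
E
```

```text
[[-149.   -5.  328.]
 [  10.   92.  230.]
 [  10.   92.  156.]
 [  -1.   92.  151.]
 [ -14.   92.  144.]
 [ -25.   92.  136.]
 [ -37.   92.  127.]
 [ -47.   92.  117.]
 [ -56.   92.  106.]
 [ -64.   92.   95.]
 [ -71.   92.   82.]
 [ -77.   92.   70.]
 [ -82.   92.   56.]
 [ -85.   92.   43.]]
[[ 3.79  6.38  4.  ]
 [-0.03 -0.01  2.96]
 [-0.   -0.44  0.21]
 [-0.   -0.5   0.27]
 [-0.   -0.48  0.32]
 [-0.   -0.45  0.36]
 [-0.   -0.41  0.4 ]
 [-0.   -0.37  0.43]
 [-0.   -0.33  0.46]
 [-0.   -0.28  0.49]
 [-0.   -0.24  0.51]
 [-0.01 -0.19  0.53]
 [-0.01 -0.13  0.54]]
```

Request:
move_arm([
  [[0.54, 0.91, 0.57, 0], [0.54, 0.91, 0.57, 0], [0.54, 0.91, 0.57, 0], [0.54, 0.91, 0.57, 0], [0.54, 0.91, 0.57, 0], [0.54, 0.91, 0.57, 0], [0.54, 0.91, 0.57, 0], [0, 0, 0, 0]],
])

```text
time_s: 19.4
tcp_pos: [481.7, 170.8, 282.8]
ee_rot: [2.638, -0.007, 1.821]
ft_force: [0.1, 0.4, 0.6]
grip_width: 0.0
grasp_force: 0.0
```

Request:
move_arm([
  [[0, 0, 0.7, 0], [0, 0, 0.8, 0], [0, 0, 0.8, 0], [0, 0, 0.6, 0], [0, 0, 0, 0]],
])

```text
time_s: 19.9
tcp_pos: [512.9, 177.6, 217.9]
ee_rot: [2.641, -0.007, 1.819]
ft_force: [-0.3, -0.1, 0.9]
grip_width: 0.003
grasp_force: 0.0
```

```bash
python3 - <<'E'
from h import *
Rd=R.from_euler('z',yd)*R.from_euler('y',-.5); o=np.array([600.2,104.5,75])
s=robot.read_state();print(Rd.inv().apply(s['tcp_pos']-o).round(1),s['ft_force'].round(1),s['time_s'],s['q'].round(2));tilt()
E
```

```text
[  9.1  91.5 157.9] [-0.3 -0.1  0.9] 19.9 [ 0.16 -0.02 -0.57  0.52  0.05  1.49]
toolz [ 0.464  0.124 -0.877] want [ 0.466  0.112 -0.878] jug rotvec in deck [ 0.013 -0.001  0.007]
```

Request:
move_arm([
  [[0, -0.42, 0.25, 0], [0, -0.5, 0.29, 0], [0, -0.48, 0.32, 0], [0, -0.45, 0.36, 0], [0, -0.41, 0.4, 0], [0, -0.37, 0.43, 0]],
])

```text
time_s: 20.5
tcp_pos: [481.3, 170.0, 143.8]
ee_rot: [2.636, -0.007, 1.819]
ft_force: [1.6, 0.6, 0.8]
grip_width: 0.001
grasp_force: 0.4
```

```bash
cat > lev.py <<'E'
from h import *
Rd=R.from_euler('z',yd)*R.from_euler('y',-.5); o=np.array([600.2,104.5,75])
s=robot.read_state();print('tcp deck',Rd.inv().apply(s['tcp_pos']-o).round(1),s['ft_force'].round(1),s['time_s'])
t=grab('top','tl.png');c=grab('scene','sl.png')
r=[]
for f in(t,c):
    h=cv2.cvtColor(np.asarray(f['pixels']),cv2.COLOR_RGB2HSV)[150:330,230:420]
    k,l,st,ce=cv2.connectedComponentsWithStats(cv2.inRange(h,np.array((0,150,50)),np.array((6,255,255))))
    i=np.argmax(st[1:,4])+1; r.append((f,*(ce[i]+[230,150]))); print(st[i][4],r[-1][1:])
p,e=tri(*r); k=Rd.inv().apply(p-o); print('knob deck',k.round(1),e,'ang',np.arctan2(k[2]-30,50-k[0]))
E
python3 lev.py
```

```text
tcp deck [-55.   91.4 108.4] [1.6 0.6 0.8] 20.5
3 (np.float64(284.6666666666667), np.float64(281.33333333333337))
63 (np.float64(386.031746031746), np.float64(220.87301587301587))
knob deck [-71.9  86.5  94.6] [5.7, 5.7] ang 0.48768722597443953
```

The lever is following the tool, at about 0.49 rad now. I'll finish the arc and press slightly past the stop.

Request:
move_arm([
  [[0, -0.33, 0.5, 0], [0, -0.28, 0.5, 0], [0, -0.24, 0.52, 0], [0, -0.19, 0.54, 0], [0, -0.13, 0.54, 0], [0, 0, 0.08, 0], [0, 0, 0, 0]],
])

```text
time_s: 21.3
tcp_pos: [488.2, 172.2, 72.8]
ee_rot: [2.635, -0.006, 1.819]
ft_force: [-35.4, -10.2, 54.3]
grip_width: -0.002
grasp_force: 33.1
```

```bash
python3 lev.py
```

```text
tcp deck [-82.7  92.   42.7] [-35.4 -10.2  54.3] 21.3
9 (np.float64(284.77777777777777), np.float64(274.22222222222223))
50 (np.float64(381.98), np.float64(248.95999999999998))
knob deck [-85.3  86.3  31.4] [5.7, 5.7] ang 0.010635218452837577
```

At the stop, with 65 N of force. I'll back off along the tool axis and check.

Request:
move_arm([
  [[0, 0, -0.4, 0], [0, 0, -1, 0], [0, 0, -1, 0], [0, 0, -1, 0], [0, 0, -1, 0], [0, -1, -1, 0], [0, -1, -1, 0], [0, -1, 0, 0]],
])

```text
time_s: 22.2
tcp_pos: [349.1, 136.1, 177.4]
ee_rot: [2.633, -0.006, 1.82]
ft_force: [0.0, -0.1, 0.3]
grip_width: -0.002
grasp_force: 0.0
```

```bash
python3 lev.py; python3 - <<'E'
from h import *
Rd=R.from_euler('z',yd)*R.from_euler('y',-.5); o=np.array([600.2,104.5,75])
G=o+Rd.apply([[-9,48,141],[9,48,141],[9,-48,141],[-9,-48,141]])
ims=[]
for n,(x0,y0,w) in(('top',(230,170,130)),('scene',(270,150,130))):
    f=grab(n); im=cv2.cvtColor(np.asarray(f['pixels']),cv2.COLOR_RGB2BGR)[y0:y0+w,x0:x0+w]; k=400/w
    im=cv2.resize(im,(400,400),interpolation=2)
    cv2.polylines(im,[((proj(f,G)-[x0,y0]+.5)*k).astype(int).reshape(-1,1,2)],True,(255,0,255),1); ims.append(im)
cv2.imwrite('pics/c6.png',np.hstack(ims))
E
```

```text
tcp deck [-158.7   89.4  203.4] [ 0.  -0.1  0.3] 22.2
106 (np.float64(280.27358490566036), np.float64(277.1792452830189))
66 (np.float64(382.71212121212125), np.float64(248.12121212121212))
knob deck [-87.9  92.4  33.6] [0.6, 0.6] ang 0.026336796650534428
```

View pics/c6.png

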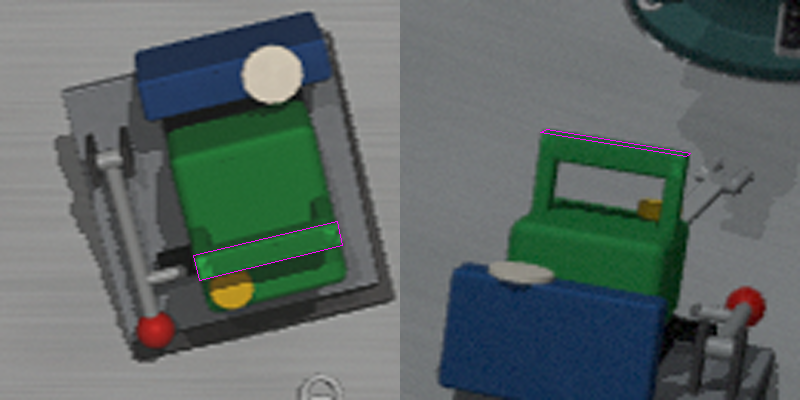

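The lever is down at about 0.03 rad, with the knob at top-crop (155,329). The jug still matches its home outline and the robot is clear of everything.

```bash
python3 -c "
from bench import robot
print(robot.sign_off())"
```

```text
the job is handed in; nothing more can be done
None
```

I handed the job in at about 22 s: by my camera checks the jug is home on both pegs, the lever is down at about 0.03 rad and the arm is clear; I did not measure the spray can, wrench or cup again at the end, and sign-off returned no verdict.

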